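# Clamp a batten in the drilling jig with the slip-clutch knob

### The job

Load the drilling jig: lay the loose wooden batten flat on its bed, right up against both the long metal fence and the wooden end stop, and let go of it. Then slide the grey drill-guide carriage over the batten as far as the stop block on its rail, and press the orange latch lever fully down so that it locks into the rail's notch. Finally turn the black knob clockwise, seen from above, until its slip clutch first lets go; stop there rather than turning on, and leave the batten clamped and the things around it undisturbed.

Things in the scene. Friction and masses are not known exactly. Their poses are not given: they have to be found in the camera images.
- jig: Drilling jig, fixed: plywood base 170 (x) x 350 (y) mm on 5 mm feet. Origin at table level under its centre; +x from batten bed to rail, +y along the rail to the parked carriage. Bed top z=23 mm. Fence: face x=-11 mm, top z=37 mm, y -145 to 60 mm. End stop: face y=-126 mm, top z=41 mm. Rail: x 30 to 70 mm, top z=53 mm, notch y 39.5 to 53.5 mm; stop block: face y=-66 mm, top z=73 mm.
- batten: Loose plain brown wooden batten, 48 (x) x 180 (y) x 34 (z) mm, about 0.2 kg, lying flat on the table right of the jig. Origin: centre of the underside; y along its length. The ends are alike. Seated in the jig, its origin is at jig x=-35, y=-36, z=23 mm and its length lies along jig y.
- batten_mid (a point): Centre of the batten (17 mm above its underside).
- guide_carriage (a joint): Grey carriage on the rail, m: 0 is fully parked (saddle centre at jig y=+130 mm), grows as it slides to jig -y, 0.165 is against the stop block. About 1.5 N moves it. Saddle 56 x 60 mm; from it an arm 36 mm wide (y) reaches over the bed and carries the clamp screw. Starts 115 to 165 mm from its stop.
- guide_top (a point): On the screw's axis at the top of the carriage's arm, 99 mm above the table (arm's underside 77 mm); jig x=-35 mm. A drill bush (22 mm dia., top 101 mm) sits 40 mm to its -y side. Moves with the carriage; at the stop it is at jig y=-35 mm.
- latch_lever (a joint): Latch lever hinged on the saddle's +y side (hinge along jig x, z=60 mm, jig y = screw axis + 36 mm), rad: 0 raised at 43 degrees, 0.75 fully down and level. It stays where left; about 1 N on the tab moves it. Its steel pin enters the rail's notch only with the carriage within about 3 mm of its stop; elsewhere it lands on the rail.
- latch_tab (a point): Middle of the upper face of the orange tab at the lever's end (30 x 42 x 12 mm), over the rail's centre line. When down it is at z=70 mm, jig x=50 mm, 118 mm to the +y side of the screw axis; raised, at about z=123 mm.
- screw_collar (a joint): Brass collar under the knob (43 mm dia., white mark), rad, grows clockwise seen from above. The knob carries it round through the clutch, and it feeds the pad down 3.2 mm per rad; knob and collar do not sink. Starts at 0 to 0.8; the pad meets a seated batten at about 2.8 and the collar stops at about 2.95.
- clamp_knob (a joint): Slip of the clutch: turn of the knob relative to the collar, rad, clockwise positive. Stays near 0 (white marks on knob and collar in line) while knob and collar turn together (0.1 N m); grows once the pad presses and the clutch slips at 0.25 N m. Wanted: 0.1 to 0.9.
- knob_top (a point): Centre of the knob's top. Round fluted black knob with a red cap and a white mark, vertical axis, 44 mm diameter, 34 mm high, its top 144 mm and its foot 110 mm above the table. Nothing else of the jig within 70 mm of it rises above 109 mm, other than the raised latch tab.
- clamp_pad: Clamp pad below the arm on the screw's axis: rubber disc 34 mm dia. Origin: centre of its lower face, 9 mm above a seated batten when wound fully up. It does not rotate.
- tape_measure: Yellow tape measure, 36 x 78 x 64 mm, bystander; origin under its centre.
- masking_tape: Roll of masking tape, 104 mm dia. x 25 mm, bystander; origin under its centre.
- screwdriver: Red-handled screwdriver lying down, 195 mm long, 31 mm wide, bystander; origin under its centre.
Things that resemble listed ones, but are neither listed nor needed, are in the scene too. There is more than one size of the batten; the job needs the largest.

How it is judged:
On the way, in this order (a step that is already met when the one before it is completed fails the run):
1. the batten lies on the bed against fence and end stop, let go (x of batten_mid in the frame of jig between -0.0385 and -0.031 m and y of batten_mid in the frame of jig between -0.04 and -0.0325 m and z of batten_mid in the frame of jig between 0.036 and 0.044 m and angle between the y axis of batten and the y axis of jig, either way round below 0.03 rad and linear speed of batten below 0.02 m/s and contact force between the fingers and batten below 0.5 N), for 0.2 s.
2. the carriage is slid over the batten to its stop (value of joint guide_carriage above 0.16 m), for 0.2 s.
3. the latch is pressed down into the notch (value of joint guide_carriage above 0.16 m and value of joint latch_lever above 0.68 rad), for 0.2 s.
4. the pad presses the batten and the clutch has slipped (all of step 3 and contact force between clamp_pad and batten above 8 N and value of joint clamp_knob above 0.1 rad), for 0.1 s.
At the end, for the whole second after the job is handed in: Batten flat on the bed within about 3.5 mm of fence and end stop and square to 0.03 rad, carriage within 5 mm of its stop, latch down (over 0.68 rad), pad pressing the batten with over 8 N, clutch slipped between 0.1 and 0.9 rad (all of step 4 and x of batten_mid in the frame of jig between -0.0385 and -0.031 m and y of batten_mid in the frame of jig between -0.04 and -0.0325 m and z of batten_mid in the frame of jig between 0.036 and 0.044 m and angle between the y axis of batten and the y axis of jig, either way round below 0.03 rad and linear speed of batten below 0.02 m/s and value of joint clamp_knob below 0.9 rad); the robot touches nothing.
It fails at once if the knob is turned on past the first slip (over 0.9 rad of slip) (value of joint clamp_knob above 0.9 rad).
It fails at once if the tape measure is shifted by more than 30 mm (distance of tape_measure from where it was at the start of the episode above 0.03 m).
It fails at once if the roll of masking tape is shifted by more than 30 mm (distance of masking_tape from where it was at the start of the episode above 0.03 m).
It fails at once if the screwdriver is shifted by more than 30 mm (distance of screwdriver from where it was at the start of the episode above 0.03 m).
It also fails if it takes over 72 s, if anything falls off the work surface, if the arm or the gripper's body presses on something with over 40 N, if the wrist force passes 120 N, or if a joint passes its speed limit or range.

### The arm

A 6-joint arm with a two-finger parallel gripper is mounted at the origin on a cart in front of the work surface, level with it; the furniture and walls round the work are solid. World frame = base frame: x ahead of the robot, y to its left, z up, the work surface at z = 0. Lengths are in m, angles in rad, forces in N, time in s.
With the tool pointing down it reaches from about 0.25 to 0.725 m from the base axis. Payload 9.7 kg.
Tool frame: the origin (TCP) lies on the centre line of the jaws, within the pads' length; the fingertips stand 17 mm ahead of it and the grasp point (between the pads) lies 2 mm behind it; z points along the fingers, y is the line along which they close (so a half turn about z gives the same grasp; the last joint's range is limited). The gripper opens to 85 mm and grips with 20 to 120 N. Pads are 22 mm wide; open, the fingers measure 114 mm over their backs; the gripper's body (76 mm by 85 mm) begins 54 mm behind the grasp point. The pads swing forward as they close: fully open they stand 13 mm farther back than shut.
Start: joints at [1.197, 0.087, 0.176, 1.66, 0, 1.571], TCP at [0.201, 0.512, 0.248] pointing down, gripper open.
Joint ranges: [-3.13, 3.13], [-0.85, 1.81], [-1.15, 1.24], [-2.2, 2.28], [-1.44, 1.52], [-3.14, 3.14]. Speed limits (rad/s): [2.22, 2.22, 2.57, 3.14, 3.14, 3.14].

### API

Orientations are given as a unit quaternion [x, y, z, w].
In Python, from bench import read_state, grab_frame, camera_model, close_job gives the robot as it stands.
- The arm moves only by the tool move_arm, never from a script. Its argument "rows" is a list of rows, each a list of 5 numbers: the shift along the tool's x, y, z in units of 30 mm (1.0 is 30 mm), then the turn about the tool's z in units of 5 degrees (1.0 is 5 degrees), then the opening, from 0 (shut) to 1 (fully open). In form: [[tx, ty, tz, twist, grip], ...]. A call has 1 to 20 rows; each row shifts and turns the commanded pose from where the row before left it, along the tool's axes as they then stand; what a row does not reach is not made up. A row lasts 1/12 s, in which the tool goes at most 41.7 mm and 7.16 degrees, less where a joint would pass 70% of its speed; a pose out of reach is approached as far as the arm can. A call is refused whole if a number of a shift passes 1 or a number of a turn 1, either way. A call with a gripper value outside its range is refused whole. The fingers move at their own pace and stop on an object; the grip force is fixed at half the most. Time passes only in rows, so rows that do not move let the fingers close. It gives the time, the measured TCP pose, the force, the opening and the grip force at its end, in the units of the state.
- read_state(): the state, without advancing time (a new reading comes with each control period).
- grab_frame(name): name is "scene" or "top" or "wrist"; returns (picture, depth): 384x512x3 uint8, blue, green, red; 384x512 float32, m along the optical axis (not along the pixel's ray), 0 where there is no reading.
- camera_model(name): a dict with "mtx" (3x3 intrinsics, pixels), "extrinsics" (4x4, takes a point from world to camera coordinates). Camera axes: x right, y down, z forward; pixel columns grow to the right and rows downward; lengths in m; the calibration is good to about 2 mm. A picture is of the moment at which its call begins: read the wrist's pose just before it. camera_model takes no time and is no camera call; for the wrist camera it gives the pose at the moment of the call.
- close_job(): hands the job in; it is judged then, once.
The state is a dict: "t": time; "joint_positions": joint angles; "qvel": joint speeds; "joint_efforts": joint torques, N m; "tool_pos": TCP position; "tcp_rot": TCP orientation; "wrist_force": force on the tool from outside, world axes, zero at the start; "wrist_torque": the same for the moment, N m; "width": finger opening in m; "grip_force": force on a finger pad.
Only numpy, scipy, OpenCV 4.12 (cv2) and the standard library are available. Lean on these libraries where they do the work, as an engineer would, in place of code of your own. Each camera call takes 0.05 s, during which the arm holds its last target. There are 200 camera calls.

## Working session

There is one attempt and no reset: what is moved stays moved. The work goes in short steps, Python scripts to look and compute and a tool call to move; the robot and the scene stay as the last step left them, time stands still between calls to the robot, and variables do not carry over. Pictures are saved under pics/ and viewed, at most 10 in all, crops included, and the job is handed in when it is done.

Besides the shell and the picture viewer there is one more tool, called after "Request:" by a JSON object that holds its "method" and its "body". move_arm: Moves the arm, as the interface text tells. Its arguments: {"type":"object","properties":{"rows":{"type":"array","items":{"type":"array","items":{"type":"number"}}}},"required":["rows"]}

```bash
mkdir -p pics; ls; python3 - <<'E'
from bench import *
import cv2,numpy as np
s=read_state();print(s)
for n in("scene","top"):
    p,d=grab_frame(n);cv2.imwrite(f"pics/{n}0.png",p);np.savez(f"pics/{n}0.npz",p=p,d=d)
    c=camera_model(n);print(n,c)
E
```

```text
pics
{'t': 0.0, 'joint_positions': array([ 1.19701959e+00,  8.74767880e-02,  1.75111609e-01,  1.65978574e+00,
       -3.95303050e-06,  1.57084197e+00]), 'qvel': array([-0.00255827,  0.00031583, -0.00055269, -0.00104753,  0.00038566,
        0.00057702]), 'joint_efforts': array([-3.71671291e-06, -5.20390391e+01,  4.64807189e+01,  1.62577943e-02,
       -1.62533922e-05, -2.90986111e-05]), 'tool_pos': array([0.20074918, 0.51183233, 0.2475623 ]), 'tcp_rot': array([ 1.85824730e-01,  9.82582674e-01, -6.65872550e-04, -1.23885922e-04]), 'wrist_force': array([-0.24600577,  0.40724024,  0.93858484]), 'wrist_torque': array([0.00483449, 0.03315799, 0.0353063 ]), 'grip_force': 0.0, 'width': 0.08545426222663807}
scene {'mtx': array([[396.31569683,   0.        , 250.36219509],
       [  0.        , 396.31569683, 188.24035744],
       [  0.        ,   0.        ,   1.        ]]), 'extrinsics': array([[-0.33866062,  0.94083413,  0.01183747,  0.10865661],
       [ 0.80592583,  0.29654616, -0.51239041, -0.41483253],
       [-0.48558474, -0.16398633, -0.85867103,  1.55049169],
       [ 0.        ,  0.        ,  0.        ,  1.        ]])}
top {'mtx': array([[440.87174636,   0.        , 256.30160788],
       [  0.        , 440.87174636, 183.68747448],
       [  0.        ,   0.        ,   1.        ]]), 'extrinsics': array([[-0.01643881, -0.99985882,  0.003478  ,  0.08899249],
       [-0.98313537,  0.01553001, -0.1822187 ,  0.57044892],
       [ 0.18213896, -0.0064148 , -0.98325187,  1.15947526],
       [ 0.        ,  0.        ,  0.        ,  1.        ]])}
```

View pics/top0.png

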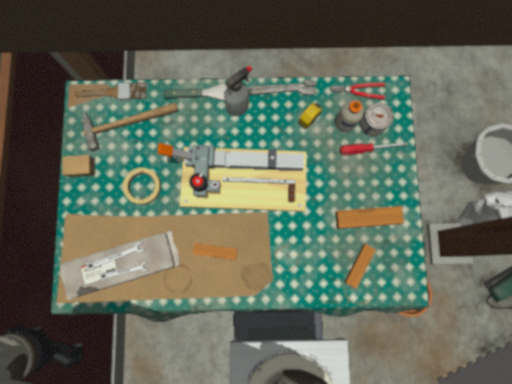

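View pics/scene0.png

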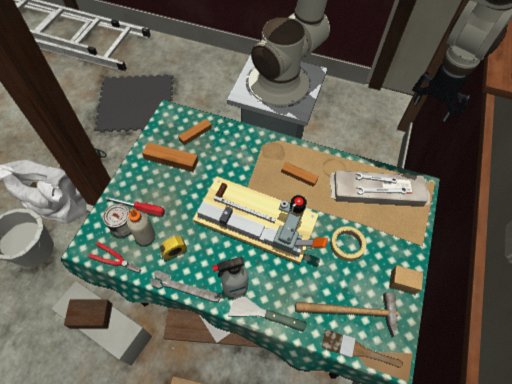

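Top view: the jig is at about (245,180), with its +y end (carriage) to the left and the red cap at (199,182). The orange latch tab is at (165,150). The largest batten is at (370,217), with the fence at about (260,180) and the wooden stop at (291,192). The masking tape is at (141,185), the tape measure at (309,114) and the screwdriver at (355,149).

```bash
cat > h.py <<'E'
from bench import *
import cv2,numpy as np
def ray(c,uv):
    M=c["extrinsics"];R,t=M[:3,:3],M[:3,3]
    uv=np.atleast_2d(np.asarray(uv,float))
    d=np.c_[uv,np.ones(len(uv))]@np.linalg.inv(c["mtx"]).T
    return -R.T@t, d@R          # origin, dirs (cam z=1)
def onz(c,uv,z):
    o,d=ray(c,uv); return o+d*((z-o[2])/d[:,2])[:,None]
def cloud(c,dep):
    v,u=np.indices(dep.shape); o,d=ray(c,np.c_[u.ravel(),v.ravel()])
    return (o+d*dep.ravel()[:,None]).reshape(dep.shape+(3,))
def rect(P):
    (x,y),(w,h),a=cv2.minAreaRect(np.float32(P[:,:2]*1000))
    if w<h: w,h,a=h,w,a+90
    return np.round([x,y,w,h,(a+90)%180-90],1)   # centre mm, long, short, angle of long side from x
def biggest(m,near=None):
    n,l,s,c=cv2.connectedComponentsWithStats(m.astype(np.uint8))
    k=[i for i in range(1,n) if s[i,4]>15]
    k=max(k,key=lambda i:s[i,4]) if near is None else min(k,key=lambda i:np.hypot(*(c[i]-near)))
    return l==k
def tri(c1,u1,c2,u2):
    o1,d1=ray(c1,u1);o2,d2=ray(c2,u2);d1,d2=d1[0],d2[0]
    s=np.linalg.lstsq(np.c_[d1,-d2],o2-o1,rcond=None)[0]
    a,b=o1+s[0]*d1,o2+s[1]*d2; return (a+b)/2,np.linalg.norm(a-b)
E
cat > m1.py <<'E'
from h import *
pts={"top":dict(bat=(370,217),cap=(199,182),tab=(165,150)),"scene":dict(bat=(170,157),cap=(299,202),tab=(319,242))}
C={};U={}
for n in pts:
    f=np.load(f"pics/{n}0.npz");p,d=f["p"],f["d"];c=camera_model(n);C[n]=c
    H=cv2.cvtColor(p,cv2.COLOR_BGR2HSV);P=cloud(c,d);h,s,v=cv2.split(H)
    for k,uv in pts[n].items(): print(n,k,uv,"hsv",H[uv[1],uv[0]],"pt",P[uv[1],uv[0]].round(3))
    red=((h<5)|(h>174))&(s>170)&(v>100); ora=(h>=3)&(h<18)&(s>150)&(v>110)
    for k,m in (("bat",ora),("cap",red),("tab",ora)):
        b=biggest(m,pts[n][k]);uv=np.argwhere(b)[:,::-1];U[n,k]=uv.mean(0)
        Q=P[b];print(n,k,len(uv),uv.mean(0).round(1),"pts",np.median(Q,0).round(4),"zrange",np.percentile(Q[:,2],[5,50,95]).round(3))
        if k=="bat": print("rect",rect(onz(c,uv,.034)))
    yel=(h>20)&(h<32)&(s>60)&(v>170); b=biggest(yel); uv=np.argwhere(b)[:,::-1]
    print("ply",len(uv),np.percentile(P[b][:,2],[5,25,50,75,95]).round(4),rect(onz(c,uv,.023)),rect(P[b]))
for k in("bat","cap","tab"): print(k,tri(C["top"],U["top",k],C["scene"],U["scene",k]))
E
python3 m1.py
```

```text
top bat (370, 217) hsv [ 15 168 173] pt [ 0.477 -0.232  0.032]
top cap (199, 182) hsv [  1 162 216] pt [0.561 0.225 0.148]
top tab (165, 150) hsv [ 13 241 182] pt [0.652 0.318 0.124]
top bat 1020 [369.3 217. ] pts [ 0.4768 -0.2298  0.0342] zrange [0.03  0.034 0.038]
rect [ 476.9 -230.3  177.9   44.3  -86.9]
top cap 61 [196.8 180.7] pts [0.5643 0.2328 0.1441] zrange [0.141 0.144 0.147]
top tab 142 [164.7 149.3] pts [0.6533 0.318  0.1274] zrange [0.113 0.127 0.137]
ply 3861 [0.0193 0.0216 0.0232 0.0249 0.0274] [590.5 116.9 349.9 170.5  87.9] [512.2 119.5 357.1 321.4  89.2]
scene bat (170, 157) hsv [ 14 173 171] pt [ 0.49  -0.224  0.034]
scene cap (299, 202) hsv [  0 142 188] pt [0.569 0.233 0.144]
scene tab (319, 242) hsv [ 11 236 187] pt [0.656 0.317 0.121]
scene bat 607 [169.7 154.2] pts [ 0.4792 -0.2307  0.0334] zrange [0.03  0.033 0.037]
rect [ 479.6 -231.4  178.6   46.6  -86.8]
scene cap 50 [298.5 200.5] pts [0.5644 0.2295 0.1439] zrange [0.141 0.144 0.146]
scene tab 122 [319.4 242.1] pts [0.6583 0.3177 0.125 ] zrange [0.112 0.125 0.136]
ply 1681 [0.0191 0.0213 0.0226 0.0241 0.0265] [558.5  73.9 264.2 108.2  86.5] [757.5 188.7 712.4 244.4  32.2]
bat (array([ 0.4774466 , -0.23148413,  0.03009189]), np.float64(0.0010438080120429292))
cap (array([0.56484047, 0.23047778, 0.14485723]), np.float64(0.0014359444166824231))
tab (array([0.65515539, 0.31892383, 0.1195778 ]), np.float64(0.0013399443996251629))
```

Batten: top at z≈34 mm, 178×45 mm in plan, centre at (0.478, -0.231). Jig: 350×170 mm in plan, yaw about -2°. Both match the sizes given. Next I'll turn the tool and go above the jig for a close look.

Request:
{"method": "move_arm", "body": {"rows": [[0, 0, 0, 1, 1], [0, 0, 0, 1, 1], [0, 0, 0, 1, 1], [0, 0, 0, 1, 1], [0, 0, 0, 1, 1], [0, 0, 0, 1, 1], [0, 0, 0, 1, 1], [0, 0, 0, 1, 1], [0, 0, 0, 1, 1], [0, 0, 0, 1, 1], [0, 0, 0, 1, 1], [0, 0, 0, 1, 1], [0, 0, 0, 1, 1], [0, 0, 0, 1, 1], [0, 0, 0, 0.14, 1]]}}

```text
t: 1.35
tool_pos: [0.2008, 0.5119, 0.2479]
tcp_rot: [0.721, 0.692, -0.0, 0.0]
wrist_force: [-0.2, -0.1, -1.2]
width: 0.0855
grip_force: 0.0
```

Request:
{"method": "move_arm", "body": {"rows": [[-0.94, 0.7, 0, 0, 1], [-0.94, 0.7, 0, 0, 1], [-0.94, 0.7, 0, 0, 1], [-0.94, 0.7, 0, 0, 1], [-0.94, 0.7, 0, 0, 1], [-0.94, 0.7, 0, 0, 1], [-0.94, 0.7, 0, 0, 1], [-0.94, 0.7, 0, 0, 1], [-0.94, 0.7, 0, 0, 1], [-0.94, 0.7, 0, 0, 1], [-0.94, 0.7, 0, 0, 1], [-0.94, 0.7, 0, 0, 1], [-0.94, 0.7, 0, 0, 1], [-0.94, 0.7, 0, 0, 1], [-0.94, 0.7, 0, 0, 1], [0, 0, 0, 0, 1]]}}

```text
t: 2.68
tool_pos: [0.5022, 0.0735, 0.2473]
tcp_rot: [0.721, 0.693, -0.001, 0.0]
wrist_force: [0.7, 0.8, -0.1]
width: 0.0856
grip_force: 0.0
```

```bash
cat >> h.py <<'E'
def tool():
    s=read_state();x,y,z,w=s["tcp_rot"]
    from scipy.spatial.transform import Rotation as Ro
    return s,np.array(s["tool_pos"]),Ro.from_quat([x,y,z,w]).as_matrix()
def plan(target,yaw=None):
    "units of shift along tool axes and twist, to bring TCP to target with tool y at world angle yaw (deg)"
    s,p,R=tool(); cur=np.degrees(np.arctan2(R[1,1],R[0,1]))
    print("t",round(s["t"],2),"p",p.round(4),"tool-y deg",cur.round(2),"tilt",R[:,2].round(4),"q6",s["joint_positions"][5].round(2))
    print("shift now-axes",((np.array(target)-p)@R/.03).round(3),"twist",None if yaw is None else round((cur-yaw)/5,3))
    if yaw is not None:
        a=np.radians(yaw);Y=np.array([np.cos(a),np.sin(a),0]);Z=np.array([0,0,-1.]);X=np.cross(Y,Z)
        print("shift after-twist axes",((np.array(target)-p)@np.c_[X,Y,Z]/.03).round(3))
def snap(n,tag):
    c=camera_model(n);p,d=grab_frame(n);cv2.imwrite(f"pics/{tag}.png",p);np.savez(f"pics/{tag}.npz",p=p,d=d,mtx=c["mtx"],extrinsics=c["extrinsics"]);return c,p,d
E
python3 - <<'E'
from h import *
plan([.5,.08,.25],-2.1)
c,p,d=snap("wrist","w1");P=cloud(c,d)
print("cam at",ray(c,[256,192])[0].round(3),"looks",ray(c,[256,192])[1].round(3));print(P[::96,::128].round(3))
E
```

```text
t 2.68 p [0.5022 0.0735 0.2473] tool-y deg -2.21 tilt [-3.0e-04 -1.3e-03 -1.0e+00] q6 1.76
shift now-axes [ 0.213 -0.082 -0.089] twist -0.021
shift after-twist axes [ 0.213 -0.082 -0.089]
cam at [0.505 0.152 0.374] looks [[-0.007 -0.307 -0.952]]
[[[ 0.26   0.237  0.001]
  [ 0.393  0.227  0.027]
  [ 0.509  0.227  0.002]
  [ 0.626  0.218  0.024]]

 [[ 0.237  0.148  0.001]
  [ 0.381  0.143  0.027]
  [ 0.506  0.138  0.004]
  [ 0.624  0.135  0.048]]

 [[ 0.111  0.007 -0.121]
  [ 0.356  0.037  0.002]
  [ 0.502  0.031  0.002]
  [ 0.624  0.048  0.066]]

 [[-0.443 -0.524 -0.697]
  [ 0.459  0.086  0.273]
  [ 0.498 -0.095  0.003]
  [ 0.547  0.083  0.272]]]
```

View pics/w1.png

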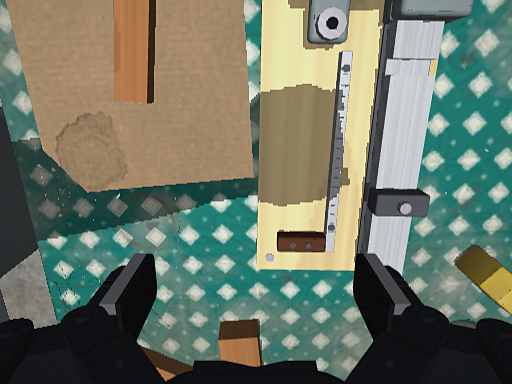

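The wrist view shows the fence running (347,52)–(331,250), the dark wooden end stop at (300,241), the plate's left edge at x≈258, the stop block at (398,203) and the bush at (331,23).

```bash
cat > m2.py <<'E'
from h import *
import sys
f=np.load("pics/w1.npz");p,d=f["p"],f["d"];c={k:f[k] for k in("mtx","extrinsics")}
h,s,v=cv2.split(cv2.cvtColor(p,cv2.COLOR_BGR2HSV));P=cloud(c,d)
fit=lambda Q:cv2.fitLine(np.float32(Q[:,:2]),cv2.DIST_HUBER,0,.001,.001).ravel()
# plate left edge: first yellow pixel per row, z=23
yel=(h>18)&(h<34)&(s>40)&(v>80)&(np.abs(P[...,2]-.023)<.005)
e=[(np.argmax(yel[r,230:300])+230-.5,r) for r in range(10,262,4) if yel[r,230:300].any()]
Q=onz(c,e,.023);l=fit(Q);print("plate edge x@y.08",l[2]+l[0]/l[1]*(.08-l[3]),"yaw",np.degrees(np.arctan2(-l[0]*np.sign(l[1]),abs(l[1]))))
# fence top by depth + look; left & right edges per row
z=P[...,2];fm=(s<60)&(z>.030)&(z<.045);fm[:,:315]=0;fm[:,362:]=0;fm[:45]=0;fm[255:]=0;fm=biggest(fm)
print("fence z pct",np.percentile(z[fm],[10,50,90]).round(4),fm.sum())
L,Rr=[],[]
for r in range(60,245,3):
    k=np.flatnonzero(fm[r])
    if len(k): L.append((k[0]-.5,r));Rr.append((k[-1]+.5,r))
for nm,E in(("fence face",L),("fence back",Rr)):
    Q=onz(c,E,.037);l=fit(Q);print(nm,"x@y.08",l[2]+l[0]/l[1]*(.08-l[3]),"yaw",np.degrees(np.arctan2(-l[0]*np.sign(l[1]),abs(l[1]))))
# end stop
sm=(v<140)&(s>70)&((h<15)|(h>170))&(z>.025)&(z<.052);sm[:,:268]=0;sm[:,328:]=0;sm[:220]=0;sm[262:]=0;sm=biggest(sm)
ts=sm&(z>.036);print("stop z",np.percentile(z[sm],[10,50,90]).round(4),sm.sum())
E=[(u,np.flatnonzero(ts[:,u])[0]-.5) for u in range(282,322,2) if ts[:,u].any()]
Q=onz(c,E,.041);print("stop face",Q[[0,len(Q)//2,-1]].round(4));l=fit(Q);print("slope deg",np.degrees(np.arctan(l[1]/l[0])),"y@x.555",l[3]+l[1]/l[0]*(.555-l[2]))
print("stop px top rows",E[:3],E[-3:])
E
python3 m2.py
```

```text
plate edge x@y.08 0.5065202 yaw -3.1804953
fence z pct [0.0355 0.0383 0.0394] 2308
fence face x@y.08 0.5789935 yaw -3.117897
fence back x@y.08 0.59066737 yaw -3.1638434
stop z [0.0313 0.042  0.0431] 849
stop face [[ 0.5286 -0.0046  0.041 ]
 [ 0.55   -0.0065  0.041 ]
 [ 0.5692 -0.0073  0.041 ]]
slope deg -2.4761434 y@x.555 -0.0066214814
stop px top rows [(282, np.float64(234.5)), (284, np.float64(235.5)), (286, np.float64(234.5))] [(316, np.float64(235.5)), (318, np.float64(235.5)), (320, np.float64(235.5))]
```

Jig frame: origin about (0.5925, 0.1175), yaw -3.1°. The knob axis comes out at jig x=-34 (given: -35). Next, toward the batten, stopping short of it for a wrist view.

```bash
python3 - <<'E'
from h import *
plan([.478,-.13,.25],3.1)
E
```

```text
t 2.73 p [0.501  0.0753 0.2475] tool-y deg -2.21 tilt [-1.2e-03 -5.0e-04 -1.0e+00] q6 1.76
shift now-axes [-6.868 -0.502 -0.08 ] twist -1.063
shift after-twist axes [-6.792 -1.136 -0.085]
```

Request:
{"method": "move_arm", "body": {"rows": [[0, 0, 0, -0.53, 1], [0, 0, 0, -0.53, 1], [-0.97, -0.16, 0, 0, 1], [-0.97, -0.16, 0, 0, 1], [-0.97, -0.16, 0, 0, 1], [-0.97, -0.16, 0, 0, 1], [-0.97, -0.16, 0, 0, 1], [-0.97, -0.16, 0, 0, 1], [-0.97, -0.16, 0, 0, 1], [0, 0, 0, 0, 1], [0, 0, 0, 0, 1]]}}

```text
t: 3.65
tool_pos: [0.4774, -0.1279, 0.2482]
tcp_rot: [0.687, 0.726, 0.0, -0.0]
wrist_force: [-0.3, 0.7, -1.1]
width: 0.0852
grip_force: 0.0
```

```bash
cat > m3.py <<'E'
from h import *
c,p,d=snap("wrist","w2");P=cloud(c,d);h,s,v=cv2.split(cv2.cvtColor(p,cv2.COLOR_BGR2HSV))
m=(h>=3)&(h<20)&(s>110)&(v>60)&(P[...,2]>.028)&(P[...,2]<.04)
o,_=ray(c,[0,0]);m=biggest(m);Q=P[m]
print("z",np.percentile(Q[:,2],[10,50,90]).round(4),"px",np.argwhere(m).mean(0).round(0),m.sum(),rect(onz(c,np.argwhere(m)[:,::-1],.034)),rect(Q))
plan([.478,-.231,.034],3.1)
E
python3 m3.py
```

```text
z [0.0345 0.0355 0.0364] px [247. 250.] 6324 [ 477.6 -231.9  181.6   47.9  -86.9] [ 477.7 -232.5  180.    47.8  -86.9]
t 3.7 p [ 0.4776 -0.1271  0.2483] tool-y deg 3.22 tilt [-1.e-04  4.e-04 -1.e+00] q6 1.25
shift now-axes [-3.46  -0.179  7.14 ] twist 0.023
shift after-twist axes [-3.457 -0.173  7.142]
```

Request:
{"method": "move_arm", "body": {"rows": [[-0.88, -0.05, 0, 0, 1], [-0.88, -0.05, 0, 0, 1], [-0.88, -0.05, 0, 0, 1], [-0.87, -0.04, 0, 0, 1], [0, 0, 1, 0, 1], [0, 0, 1, 0, 1], [0, 0, 1, 0, 1], [0, 0, 1, 0, 1], [0, 0, 1, 0, 1], [0, 0, 1, 0, 1], [0, 0, 0.6, 0, 1], [0, 0, 0.5, 0, 1], [0, 0, 0, 0, 1], [0, 0, 0, 0, 1], [0, 0, 0, 0, 0], [0, 0, 0, 0, 0], [0, 0, 0, 0, 0], [0, 0, 0, 0, 0], [0, 0, 0, 0, 0], [0, 0, 0, 0, 0]]}}

```text
t: 5.37
tool_pos: [0.4788, -0.2333, 0.0369]
tcp_rot: [0.687, 0.727, 0.001, 0.001]
wrist_force: [0.1, 2.2, 6.9]
width: 0.0462
grip_force: 62.8
```

```bash
python3 - <<'E'
from h import *
print(read_state()["width"],read_state()["grip_force"])
plan([.5556,.0835,.2],-3.1)
E
```

```text
0.046202848148737256 62.77329683303833
t 5.37 p [ 0.4788 -0.2333  0.0369] tool-y deg 3.19 tilt [ 2.4e-03 -7.0e-04 -1.0e+00] q6 1.06
shift now-axes [10.396  3.158 -5.439] twist 1.258
shift after-twist axes [10.682  1.987 -5.438]
```

Gripped (46 mm opening). The bush nose may overhang the batten's end, so I'll measure that from w1.

```bash
cat >> h.py <<'E'
JO=np.array([.5925,.1175]);JY=np.radians(-3.1)
JX=np.array([np.cos(JY),np.sin(JY)]);JYv=np.array([-np.sin(JY),np.cos(JY)])
def jig(P): 
    q=np.asarray(P)[...,:2]-JO; return np.stack([q@JX,q@JYv,np.asarray(P)[...,2]],-1)
def world(x,y,z=0): return np.r_[JO+x*JX+y*JYv,z]
E
python3 - <<'E'
from h import *
f=np.load("pics/w1.npz");c={k:f[k] for k in("mtx","extrinsics")};J=jig(cloud(c,f["d"]))
m=(J[...,2]>.06)&(J[...,2]<.13)&(J[...,0]>-.08)&(J[...,0]<0.0);Q=J[m]
print(m.sum(),np.percentile(Q,[0,1,50,99,100],axis=0).round(3))
m=(J[...,2]>.06)&(J[...,0]>.02)&(J[...,0]<.08)&(J[...,1]>0)&(J[...,2]<.13);print(np.percentile(J[m],[0,1,5,50,99],axis=0).round(3))
E
```

```text
1783 [[-0.049  0.059  0.081]
 [-0.049  0.059  0.084]
 [-0.036  0.072  0.093]
 [-0.019  0.088  0.104]
 [-0.018  0.089  0.105]]
[[0.022 0.08  0.06 ]
 [0.023 0.081 0.061]
 [0.023 0.081 0.063]
 [0.047 0.085 0.08 ]
 [0.077 0.092 0.083]]
```

```bash
python3 - <<'E'
from h import *
plan(world(-.043,-.046,.108),-3.1)
E
```

```text
t 5.37 p [ 0.4788 -0.2333  0.0369] tool-y deg 3.19 tilt [ 2.4e-03 -7.0e-04 -1.0e+00] q6 1.06
shift now-axes [10.094  2.849 -2.373] twist 1.258
shift after-twist axes [10.347  1.72  -2.371]
```

Request:
{"method": "move_arm", "body": {"rows": [[0, 0, -0.8, 0, 0], [0, 0, -0.8, 0, 0], [0, 0, -0.77, 0, 0], [0, 0, 0, 0.63, 0], [0, 0, 0, 0.63, 0], [0.9, 0.16, 0, 0, 0], [0.9, 0.16, 0, 0, 0], [0.9, 0.16, 0, 0, 0], [0.9, 0.16, 0, 0, 0], [0.9, 0.16, 0, 0, 0], [0.9, 0.16, 0, 0, 0], [0.9, 0.16, 0, 0, 0], [0.9, 0.15, 0, 0, 0], [0.9, 0.15, 0, 0, 0], [0.8, 0.15, 0, 0, 0], [0.7, 0.15, 0, 0, 0], [0.65, 0, 0, 0, 0], [0, 0, 0, 0, 0], [0, 0, 0, 0, 0]]}}

```text
t: 6.95
tool_pos: [0.5461, 0.0719, 0.1064]
tcp_rot: [0.725, 0.688, -0.0, -0.0]
wrist_force: [-0.7, -0.6, -2.6]
width: 0.0465
grip_force: 62.6
```

```bash
cat > m4.py <<'E'
from h import *
import sys
plan(world(-.043,-.028,.108),-3.1)
c,p,d=snap("wrist",sys.argv[1]);J=jig(cloud(c,d));zt=float(sys.argv[2])
h,s,v=cv2.split(cv2.cvtColor(p,cv2.COLOR_BGR2HSV))
m=(h>=3)&(h<20)&(s>110)&(v>50)&(np.abs(J[...,2]-zt)<.008);m=biggest(m);Q=J[m]
print("batten top z",np.median(Q[:,2]).round(4),"y range",np.percentile(Q[:,1],[.5,99.5]).round(4))
for y in np.arange(-.12,.06,.02):
    k=np.abs(Q[:,1]-y)<.004
    if k.sum()>10: print(y.round(3),"x",np.percentile(Q[k,0],[1,99]).round(4))
m=(J[...,2]>.07)&(J[...,2]<.11)&(J[...,0]>-.055)&(J[...,0]<-.015)&(s<70)&(J[...,1]>.03)
if m.sum()>30: print("nose y",np.percentile(J[m],[1,99],axis=0).round(4))
E
python3 m4.py w3 .105; python3 -c "
from bench import *;print(read_state()['wrist_force'],read_state()['width'])"
```

```text
t 6.95 p [0.5461 0.0719 0.1064] tool-y deg -3.02 tilt [-1.e-04 -1.e-04 -1.e+00] q6 1.75
shift now-axes [ 0.668  0.03  -0.052] twist 0.017
shift after-twist axes [ 0.668  0.029 -0.052]
batten top z 0.1049 y range [-0.0943  0.0421]
-0.1 x [-0.0514 -0.0378]
-0.08 x [-0.0675 -0.0207]
-0.06 x [-0.0671 -0.021 ]
-0.04 x [-0.0669 -0.0213]
-0.02 x [-0.0676 -0.0206]
0.0 x [-0.0676 -0.0206]
0.02 x [-0.0674 -0.0206]
0.04 x [-0.0676 -0.0206]
nose y [[-0.0467  0.0587  0.0826]
 [-0.0211  0.0599  0.0911]]
[ 0.8648738  -1.03240151 -1.18575996] 0.046416699001600635
```

View pics/w3.png

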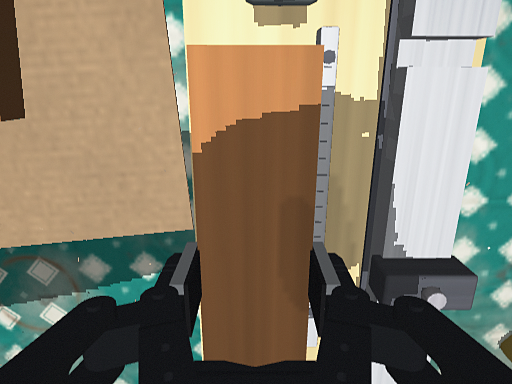

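The wrist view shows the batten square in the grip, with its far end (y=42 mm) short of the bush nose (59 mm). I'll nudge the carriage back with the batten's end for clearance, then lower.

Request:
{"method": "move_arm", "body": {"rows": [[0.3, 0, 0, 0, 0], [0.2, 0, 0, 0, 0], [0.15, 0, 0, 0, 0], [0.15, 0, 0, 0, 0], [0.13, 0, 0, 0, 0], [0, 0, 0, 0, 0], [-0.2, 0, 0, 0, 0], [-0.18, 0, 0, 0, 0], [0, 0, 0, 0, 0], [0, 0, 0.4, 0, 0], [0, 0, 0.4, 0, 0], [0, 0, 0.4, 0, 0], [0, 0, 0.25, 0, 0], [0, 0, 0, 0, 0], [0, 0, 0, 0, 0]]}}

```text
t: 8.25
tool_pos: [0.5465, 0.0877, 0.0618]
tcp_rot: [0.726, 0.688, -0.001, -0.0]
wrist_force: [-0.5, -0.3, -2.1]
width: 0.0466
grip_force: 63.3
```

```bash
python3 m4.py w4 .061; python3 -c "
from bench import *;print(read_state()['wrist_force'],read_state()['width'])"
```

```text
t 8.25 p [0.5465 0.0877 0.0618] tool-y deg -3.11 tilt [-1.5e-03 -2.0e-04 -1.0e+00] q6 1.78
shift now-axes [ 0.141  0.041 -1.541] twist -0.002
shift after-twist axes [ 0.141  0.043 -1.54 ]
batten top z 0.0605 y range [-0.0783  0.0578]
-0.08 x [-0.0676 -0.0214]
-0.06 x [-0.068  -0.0211]
-0.04 x [-0.0672 -0.0217]
-0.02 x [-0.0677 -0.0212]
0.0 x [-0.068 -0.021]
0.02 x [-0.0679 -0.021 ]
0.04 x [-0.0678 -0.0209]
[ 0.13737597 -0.00186899 -1.42863069] 0.046495722233118965
```

Request:
{"method": "move_arm", "body": {"rows": [[0, 0, 0.06, 0, 0], [-0.04, 0, 0, 0, 0], [-0.04, 0, 0, 0, 0], [-0.03, 0, 0, 0, 0], [0, 0.1, 0, 0, 0], [0, 0.1, 0, 0, 0], [0, 0.05, 0, 0, 0], [0, 0, 0, 0, 0], [0, 0, 0, 0, 0]]}}

```text
t: 9.05
tool_pos: [0.5545, 0.084, 0.061]
tcp_rot: [0.726, 0.688, -0.0, -0.0]
wrist_force: [0.4, -0.5, -1.9]
width: 0.0465
grip_force: 63.3
```

Request:
{"method": "move_arm", "body": {"rows": [[-0.03, 0, 0, 0, 0], [-0.03, 0, 0, 0, 0], [0, 0, 0, 0, 0], [0, 0, 0, 0, 0]]}}

```text
t: 9.38
tool_pos: [0.5542, 0.0821, 0.0611]
tcp_rot: [0.726, 0.688, 0.0, 0.0]
wrist_force: [-0.2, -0.2, -1.6]
width: 0.0466
grip_force: 63.3
```

Request:
{"method": "move_arm", "body": {"rows": [[0, 0.03, 0, 0, 0], [0, 0.03, 0, 0, 0], [0, 0, 0, 0, 0], [0, 0, 0, 0, 0]]}}

```text
t: 9.72
tool_pos: [0.5561, 0.0821, 0.0611]
tcp_rot: [0.726, 0.688, -0.0, 0.0]
wrist_force: [0.5, -0.5, -2.3]
width: 0.0464
grip_force: 63.3
```

Request:
{"method": "move_arm", "body": {"rows": [[0, 0.03, 0, 0, 0], [-0.03, 0.03, 0, 0, 0], [-0.02, 0, 0, 0, 0], [0, 0, 0, 0, 0], [0, 0, 0, 0, 0]]}}

```text
t: 10.13
tool_pos: [0.5565, 0.0811, 0.0606]
tcp_rot: [0.726, 0.688, -0.001, -0.001]
wrist_force: [-5.9, 3.2, 0.0]
width: 0.0463
grip_force: 63.5
```

```bash
python3 m4.py w5 .058; python3 -c "
from bench import *;print(read_state()['wrist_force'],read_state()['width'])"
```

```text
t 10.13 p [0.5565 0.0811 0.0606] tool-y deg -3.09 tilt [-0.003   0.0012 -1.    ] q6 1.77
shift now-axes [ 0.346 -0.305 -1.578] twist 0.003
shift after-twist axes [ 0.344 -0.3   -1.58 ]
batten top z 0.0595 y range [-0.0845  0.0517]
-0.08 x [-0.0577 -0.0109]
-0.06 x [-0.0577 -0.0109]
-0.04 x [-0.0569 -0.0114]
-0.02 x [-0.0578 -0.0108]
0.0 x [-0.0577 -0.0108]
0.02 x [-0.0577 -0.0108]
0.04 x [-0.0576 -0.0107]
[-6.54195888  3.83930975 -1.02473705] 0.04663107124367981
```

View pics/w5.png

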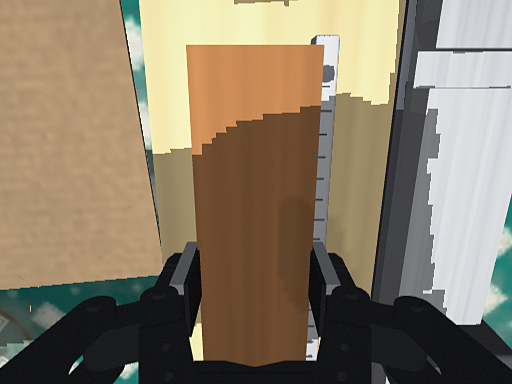

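The batten touches the fence and the stop (reaction -6 N and +3.5 N) and is square. Lower onto the bed and release.

Request:
{"method": "move_arm", "body": {"rows": [[0, 0, 0.05, 0, 0], [0, 0, 0.04, 0, 0], [0, 0, 0, 0, 0], [0, 0, 0, 0, 0]]}}

```text
t: 10.52
tool_pos: [0.5565, 0.081, 0.0597]
tcp_rot: [0.726, 0.688, -0.0, -0.001]
wrist_force: [-10.7, 2.8, 12.9]
width: 0.0459
grip_force: 65.0
```

Request:
{"method": "move_arm", "body": {"rows": [[0, 0, 0, 0, 0.75], [0, 0, 0, 0, 0.75], [0, 0, 0, 0, 0.75], [0, 0, 0, 0, 0.75], [0, 0, -0.5, 0, 0.75], [0, 0, -1, 0, 0.75], [0, 0, -1, 0, 0.75], [0, 0, -1, 0, 0.75], [0, 0, -1, 0, 0.75], [0, 0, 0, 0, 0.75]]}}

```text
t: 11.35
tool_pos: [0.5597, 0.0807, 0.1999]
tcp_rot: [0.726, 0.688, 0.004, 0.003]
wrist_force: [0.1, 1.0, 0.2]
width: 0.0642
grip_force: 0.0
```

```bash
python3 m4.py w6 .057
```

```text
t 11.35 p [0.5597 0.0807 0.1999] tool-y deg -3.12 tilt [ 0.0086  0.0012 -1.    ] q6 1.77
shift now-axes [ 0.346 -0.434  3.059] twist -0.004
shift after-twist axes [ 0.351 -0.408  3.062]
batten top z 0.0584 y range [-0.1267  0.051 ]
-0.12 x [-0.0576 -0.0105]
-0.1 x [-0.0571 -0.0109]
-0.08 x [-0.0573 -0.0109]
-0.06 x [-0.0576 -0.0107]
-0.04 x [-0.0578 -0.0111]
-0.02 x [-0.0573 -0.0108]
0.0 x [-0.0574 -0.0104]
0.02 x [-0.0576 -0.0107]
0.04 x [-0.0577 -0.0106]
nose y [[-0.0478  0.0707  0.0859]
 [-0.0195  0.0875  0.104 ]]
```

The batten is seated: edge at x=-10.7 against the fence at -11, straight to under 1 mm, far end at about y=-126. Now the carriage: go behind its arm with shut fingers.

```bash
python3 - <<'E'
from h import *
plan(world(-.001,.162,.2),-3.1)
f=np.load("pics/top0.npz");c=camera_model("top");J=jig(cloud(c,f["d"]));
m=(J[...,2]>.065)&(J[...,2]<.108)&(abs(J[...,0])<.012)&(J[...,1]>.05)&(J[...,1]<.2);print(m.sum(),np.percentile(J[m],[0,10,50,90,100],axis=0).round(3))
E
```

```text
t 11.4 p [0.5593 0.0806 0.1969] tool-y deg -3.12 tilt [ 5.9e-03  8.0e-04 -1.0e+00] q6 1.77
shift now-axes [ 6.688  1.004 -0.09 ] twist -0.004
shift after-twist axes [ 6.688  1.006 -0.103]
90 [[-0.011  0.092  0.084]
 [-0.006  0.094  0.096]
 [ 0.003  0.107  0.099]
 [ 0.01   0.125  0.102]
 [ 0.012  0.129  0.103]]
```

Request:
{"method": "move_arm", "body": {"rows": [[0.96, 0.14, 0, 0, 0], [0.96, 0.14, 0, 0, 0], [0.96, 0.14, 0, 0, 0], [0.96, 0.15, 0, 0, 0], [0.96, 0.15, 0, 0, 0], [0.96, 0.14, 0, 0, 0], [0.93, 0.14, 0, 0, 0], [0, 0, 0, 0, 0], [0, 0, 0.8, 0, 0], [0, 0, 0.8, 0, 0], [0, 0, 0.8, 0, 0], [0, 0, 0.7, 0, 0], [0, 0, 0, 0, 0], [0, 0, 0, 0, 0]]}}

```text
t: 12.57
tool_pos: [0.5978, 0.2786, 0.0989]
tcp_rot: [0.726, 0.688, -0.002, -0.0]
wrist_force: [0.2, -0.1, 1.1]
width: 0.0001
grip_force: 0.0
```

```bash
python3 - <<'E'
from h import *
s,p,R=tool();print(jig(p),s["wrist_force"]);plan(world(-.001,0.012,p[2]),-3.1)
E
```

```text
[-0.00341787  0.16113434  0.09887584] [ 0.17812805 -0.09314098  1.09883912]
t 12.57 p [0.5978 0.2786 0.0989] tool-y deg -3.13 tilt [-0.0028 -0.0014 -1.    ] q6 2.06
shift now-axes [-4.971  0.083  0.008] twist -0.006
shift after-twist axes [-4.971  0.081  0.   ]
```

Request:
{"method": "move_arm", "body": {"rows": [[-0.2, 0, 0, 0, 0], [-0.3, 0, 0, 0, 0], [-0.3, 0, 0, 0, 0], [-0.3, 0, 0, 0, 0], [-0.3, 0, 0, 0, 0], [-0.3, 0, 0, 0, 0], [-0.3, 0, 0, 0, 0], [-0.3, 0, 0, 0, 0], [-0.3, 0, 0, 0, 0], [-0.3, 0, 0, 0, 0], [-0.3, 0, 0, 0, 0], [-0.3, 0, 0, 0, 0], [-0.3, 0, 0, 0, 0], [-0.3, 0, 0, 0, 0], [-0.3, 0, 0, 0, 0], [-0.25, 0, 0, 0, 0], [-0.2, 0, 0, 0, 0], [-0.15, 0, 0, 0, 0], [0, 0, 0, 0, 0]]}}

```text
t: 14.15
tool_pos: [0.5904, 0.1285, 0.1003]
tcp_rot: [0.726, 0.687, -0.0, 0.0]
wrist_force: [-0.4, -0.6, -0.1]
width: -0.0002
grip_force: 0.0
```

Request:
{"method": "move_arm", "body": {"rows": [[-0.15, 0, 0, 0, 0], [-0.1, 0, 0, 0, 0], [-0.1, 0, 0, 0, 0], [-0.05, 0, 0, 0, 0], [0, 0, 0, 0, 0]]}}

```text
t: 14.57
tool_pos: [0.5898, 0.1172, 0.1003]
tcp_rot: [0.726, 0.688, -0.0, 0.0]
wrist_force: [0.3, -0.3, -0.2]
width: 0.0001
grip_force: 0.0
```

Request:
{"method": "move_arm", "body": {"rows": [[-0.1, 0, 0, 0, 0], [-0.1, 0, 0, 0, 0], [0, 0, 0, 0, 0], [0, 0, 0, 0, 0]]}}

```text
t: 14.9
tool_pos: [0.5899, 0.1144, 0.1007]
tcp_rot: [0.725, 0.688, 0.002, -0.002]
wrist_force: [1.1, 19.2, -0.5]
width: 0.0001
grip_force: 0.0
```

```bash
cat > m5.py <<'E'
from h import *
import sys
s,p,R=tool();print("tcp jig",jig(p).round(4),s["wrist_force"].round(2))
C={};U={}
for n in("top","scene"):
    c,p,d=snap(n,n+sys.argv[1]);h,s_,v=cv2.split(cv2.cvtColor(p,cv2.COLOR_BGR2HSV));J=jig(cloud(c,d));C[n]=c
    box=(abs(J[...,0])<.13)&(abs(J[...,1])<.25)
    red=((h<5)|(h>174))&(s_>130)&(v>90)&box&(J[...,2]>.13)&(J[...,2]<.155); tab=(h>=3)&(h<18)&(s_>200)&(v>90)&box&(J[...,0]>.02)
    for k,m in(("cap",red),("tab",tab)):
        if m.sum()>15: b=biggest(m);U[n,k]=np.argwhere(b).mean(0)[::-1];print(n,k,b.sum(),U[n,k].round(1),np.median(J[b],0).round(4))
for k in("cap","tab"):
    if("top",k) in U and("scene",k) in U: q,e=tri(C["top"],U["top",k],C["scene"],U["scene",k]);print(k,jig(q).round(4),"gap",e.round(4))
E
python3 m5.py 1
```

```text
tcp jig [-0.0025 -0.0033  0.1007] [ 1.12 19.23 -0.52]
scene tab 100 [268.8 222.9] [0.0559 0.0569 0.1267]
```

The carriage reached its stop (19 N). The raised tab is at jig (56, 57) mm, z≈127. Back off, rise over the tab and press it down, following its arc.

Request:
{"method": "move_arm", "body": {"rows": [[0.2, 0, 0, 0, 0], [0.3, 0, -0.5, 0, 0], [0, 0, -1, 0, 0], [0, 0, -1, 0, 0], [0.6, 0.6, 0, 0, 0], [0.6, 0.6, 0, 0, 0], [0.68, 0.55, 0, 0, 0], [0, 0, 0, 0, 0], [0, 0, 0, 0, 0]]}}

```text
t: 15.75
tool_pos: [0.646, 0.1805, 0.1741]
tcp_rot: [0.726, 0.688, -0.001, -0.0]
wrist_force: [0.4, -0.5, -0.4]
width: 0.0001
grip_force: 0.0
```

```bash
python3 m5.py 2
```

```text
tcp jig [0.05   0.0658 0.1741] [ 0.36 -0.49 -0.39]
scene cap 52 [250.1 183. ] [-0.0323 -0.0369  0.144 ]
scene tab 47 [268.1 224.8] [0.0621 0.056  0.1244]
```

Request:
{"method": "move_arm", "body": {"rows": [[0.05, 0, 0.4, 0, 0], [0.05, 0, 0.4, 0, 0], [0.06, 0, 0.3, 0, 0], [0.06, 0, 0.3, 0, 0], [0.06, 0, 0.3, 0, 0], [0.06, 0, 0.3, 0, 0], [0.06, 0, 0.3, 0, 0], [0.06, 0, 0.3, 0, 0], [0.05, 0, 0.2, 0, 0], [0, 0, 0, 0, 0], [0, 0, 0, 0, 0]]}}

```text
t: 16.77
tool_pos: [0.6464, 0.1953, 0.0909]
tcp_rot: [0.726, 0.688, -0.0, -0.0]
wrist_force: [-0.5, -0.3, 0.4]
width: 0.0002
grip_force: 0.0
```

Request:
{"method": "move_arm", "body": {"rows": [[0, 0, 0.06, 0, 0], [0, 0, 0.06, 0, 0], [0, 0, 0, 0, 0], [0, 0, 0, 0, 0]]}}

```text
t: 17.1
tool_pos: [0.6467, 0.1952, 0.088]
tcp_rot: [0.726, 0.688, 0.0, 0.0]
wrist_force: [-0.5, 0.0, 0.2]
width: 0.0
grip_force: 0.0
```

Request:
{"method": "move_arm", "body": {"rows": [[0, 0, 0.05, 0, 0], [0, 0, 0.05, 0, 0], [0, 0, 0, 0, 0], [0, 0, 0, 0, 0]]}}

```text
t: 17.43
tool_pos: [0.647, 0.1953, 0.0867]
tcp_rot: [0.726, 0.688, 0.001, 0.0]
wrist_force: [-3.5, -1.7, 10.6]
width: -0.0002
grip_force: 5.0
```

Request:
{"method": "move_arm", "body": {"rows": [[0, 0, 0.05, 0, 0], [0, 0, 0, 0, 0], [0, 0, 0, 0, 0]]}}

```text
t: 17.68
tool_pos: [0.6471, 0.1954, 0.0864]
tcp_rot: [0.726, 0.688, 0.001, 0.001]
wrist_force: [-5.2, -0.9, 16.0]
width: 0.0
grip_force: 8.3
```

The lever is level (tip at z≈69.5 mm, 16 N). Rise, wind the wrist back for a long clockwise turn, and go over the knob.

Request:
{"method": "move_arm", "body": {"rows": [[0, 0, -0.5, 0, 0], [0, 0, -1, 0, 0.5], [0, 0, -1, 0, 1], [0, 0, -1, 0, 1], [0, 0, -1, 0, 1], [0, 0, -0.9, 0, 1], [0, 0, 0, 0, 1]]}}

```text
t: 18.27
tool_pos: [0.6477, 0.1955, 0.2519]
tcp_rot: [0.726, 0.688, 0.004, 0.002]
wrist_force: [0.7, -0.3, 0.9]
width: 0.0723
grip_force: 0.0
```

Request:
{"method": "move_arm", "body": {"rows": [[0, 0, 0, -1, 1], [0, 0, 0, -1, 1], [0, 0, 0, -1, 1], [0, 0, 0, -1, 1], [0, 0, 0, -1, 1], [0, 0, 0, -1, 1], [0, 0, 0, -1, 1], [0, 0, 0, -1, 1], [0, 0, 0, -1, 1], [0, 0, 0, -1, 1], [0, 0, 0, -1, 1], [0, 0, 0, -1, 1], [0, 0, 0, -1, 1], [0, 0, 0, -1, 1], [0, 0, 0, -1, 1], [0, 0, 0, -1, 1]]}}

```text
t: 19.6
tool_pos: [0.6467, 0.1952, 0.2448]
tcp_rot: [0.112, 0.994, -0.0, -0.0]
wrist_force: [-0.1, -0.8, 0.0]
width: 0.0849
grip_force: 0.0
```

Request:
{"method": "move_arm", "body": {"rows": [[0, 0, 0, -1, 1], [0, 0, 0, -1, 1], [0, 0, 0, -1, 1], [0, 0, 0, -1, 1], [0, 0, 0, -1, 1], [0, 0, 0, -1, 1], [0, 0, 0, -1, 1], [0, 0, 0, -1, 1], [0, 0, 0, -1, 1], [0, 0, 0, -1, 1], [0, 0, 0, -1, 1], [0, 0, 0, -1, 1], [0, 0, 0, -1, 1], [0, 0, 0, -1, 1], [0, 0, 0, -1, 1], [0, 0, 0, -1, 1], [0, 0, 0, 0, 1]]}}

```text
t: 21.02
tool_pos: [0.6466, 0.1952, 0.2449]
tcp_rot: [-0.553, 0.833, 0.0, -0.0]
wrist_force: [-0.3, 0.3, 0.1]
width: 0.0854
grip_force: 0.0
```

```bash
python3 m5.py 3; python3 -c "
from h import *
plan(world(-.035,-.036,.25))"
```

```text
tcp jig [0.0498 0.0805 0.2449] [-0.3   0.26  0.15]
top cap 17 [259.4 182.2] [-0.0311 -0.0461  0.1437]
scene cap 54 [250.1 182.9] [-0.0335 -0.0374  0.1436]
scene tab 114 [275.8 234.1] [0.054  0.0813 0.0696]
cap [-0.0329 -0.042   0.1431] gap 0.0101
t 21.12 p [0.6466 0.1952 0.245 ] tool-y deg 156.72 tilt [-3.e-04 -1.e-04 -1.e+00] q6 -0.87
shift now-axes [ 4.621  1.314 -0.166] twist None
```

The latch tab is confirmed down (z=69.6 mm, jig y=81). Now over the knob.

Request:
{"method": "move_arm", "body": {"rows": [[0.77, 0.22, 0, 0, 1], [0.77, 0.22, 0, 0, 1], [0.77, 0.22, 0, 0, 1], [0.77, 0.22, 0, 0, 1], [0.77, 0.22, 0, 0, 1], [0.77, 0.22, 0, 0, 1], [0, 0, 0, 0, 1], [0, 0, 0, 0, 1]]}}

```text
t: 21.78
tool_pos: [0.5555, 0.0826, 0.2459]
tcp_rot: [-0.55, 0.835, -0.0, 0.001]
wrist_force: [1.0, 0.7, 0.2]
width: 0.0853
grip_force: 0.0
```

```bash
python3 - <<'E'
from h import *
c,p,d=snap("wrist","w7");P=cloud(c,d);J=jig(P);h,s,v=cv2.split(cv2.cvtColor(p,cv2.COLOR_BGR2HSV))
m=biggest(((h<6)|(h>173))&(s>120)&(v>70)&(J[...,2]>.12));uv=np.argwhere(m)[:,::-1]
cc,r=cv2.minEnclosingCircle(np.float32(uv));print("cap px",cc,r,"z",np.median(P[m][:,2]))
q=onz(c,[cc],.144)[0];print("cap",q,jig(q))
k=(J[...,2]>.138)&(J[...,2]<.15)&(abs(J[...,0]+.035)<.04)&(abs(J[...,1]+.035)<.04);uv=np.argwhere(k)[:,::-1]
cc,r=cv2.minEnclosingCircle(np.float32(onz(c,uv,.144)[:,:2]));print("knob circle",cc,r,jig(np.r_[cc,0]))
plan([*cc,.13])
E
```

```text
cap px (252.88223266601562, 197.96139526367188) 17.37212371826172 z 0.14560082290620857
cap [0.55661218 0.08290369 0.144     ] [-0.03396438 -0.03648645  0.144     ]
knob circle (0.5561778545379639, 0.08185393363237381) 0.022954754531383514 [-0.0343413  -0.03755816  0.        ]
t 21.83 p [0.5559 0.0832 0.2456] tool-y deg 156.74 tilt [ 9.e-04  3.e-04 -1.e+00] q6 -1.02
shift now-axes [ 0.041 -0.022  3.853] twist None
```

View pics/w7.png

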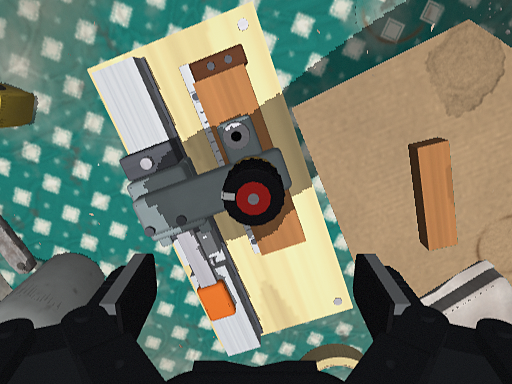

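The wrist view shows the red cap at (253,198) centred under the tool, the white mark at (228,197), the latch down at (215,300) and the carriage against its stop block. Descend and grip the knob.

Request:
{"method": "move_arm", "body": {"rows": [[0.02, -0.01, 0.7, 0, 1], [0.02, -0.01, 0.7, 0, 1], [0, 0, 0.7, 0, 1], [0, 0, 0.7, 0, 1], [0, 0, 0.6, 0, 1], [0, 0, 0.35, 0, 1], [0, 0, 0, 0, 1], [0, 0, 0, 0, 0], [0, 0, 0, 0, 0], [0, 0, 0, 0, 0], [0, 0, 0, 0, 0], [0, 0, 0, 0, 0], [0, 0, 0, 0, 0]]}}

```text
t: 22.92
tool_pos: [0.5566, 0.0821, 0.1344]
tcp_rot: [-0.551, 0.834, -0.0, 0.001]
wrist_force: [-0.7, 1.1, 6.1]
width: 0.0426
grip_force: 60.4
```

```bash
cat > st.py <<'E'
from h import *
s,p,R=tool();print(s["t"].__round__(2),"p",p.round(4),"tool-y",np.degrees(np.arctan2(R[1,1],R[0,1])).round(2),"F",s["wrist_force"].round(2),"T",s["wrist_torque"].round(3),"w",round(s["width"],4),"q6",s["joint_positions"][5].round(3),"e6",s["joint_efforts"][5].round(3))
E
python3 st.py
```

```text
22.92 p [0.5566 0.0821 0.1344] tool-y 156.88 F [-0.68  1.08  6.1 ] T [ 0.079  0.062 -0.035] w 0.0426 q6 -1.021 e6 0.008
```

Request:
{"method": "move_arm", "body": {"rows": [[0, 0, 0, 0.5, 0], [0, 0, 0, 1, 0], [0, 0, 0, 1, 0], [0, 0, 0, 1, 0], [0, 0, 0, 1, 0], [0, 0, 0, 1, 0], [0, 0, 0, 1, 0], [0, 0, 0, 1, 0], [0, 0, 0, 1, 0], [0, 0, 0, 0.5, 0]]}}

```text
t: 23.75
tool_pos: [0.5564, 0.0822, 0.1343]
tcp_rot: [-0.187, 0.982, 0.0, 0.001]
wrist_force: [-1.3, 0.9, 5.6]
width: 0.0425
grip_force: 60.4
```

```bash
python3 st.py
```

```text
23.75 p [0.5564 0.0822 0.1343] tool-y 111.61 F [-1.32  0.89  5.63] T [0.167 0.234 0.09 ] w 0.0425 q6 -0.231 e6 -0.007
```

Request:
{"method": "move_arm", "body": {"rows": [[0, 0, 0, 0.8, 0], [0, 0, 0, 0.8, 0], [0, 0, 0, 0.8, 0], [0, 0, 0, 0.8, 0], [0, 0, 0, 0.8, 0], [0, 0, 0, 0.8, 0], [0, 0, 0, 0.8, 0], [0, 0, 0, 0.8, 0], [0, 0, 0, 0.8, 0], [0, 0, 0, 0.8, 0], [0, 0, 0, 0.8, 0], [0, 0, 0, 0.8, 0]]}}

```text
t: 24.75
tool_pos: [0.5564, 0.0823, 0.1344]
tcp_rot: [0.228, 0.974, 0.001, 0.001]
wrist_force: [-1.2, 2.1, 6.5]
width: 0.0421
grip_force: 60.4
```

```bash
python3 st.py
```

```text
24.75 p [0.5564 0.0823 0.1344] tool-y 63.7 F [-1.23  2.1   6.47] T [0.262 0.257 0.125] w 0.0421 q6 0.606 e6 -1.285
```

Request:
{"method": "move_arm", "body": {"rows": [[0, 0, 0, 0.7, 0], [0, 0, 0, 0.7, 0], [0, 0, 0, 0.7, 0], [0, 0, 0, 0, 0]]}}

```text
t: 25.08
tool_pos: [0.5564, 0.0823, 0.1344]
tcp_rot: [0.316, 0.949, 0.001, 0.001]
wrist_force: [-1.7, 1.1, 5.9]
width: 0.0423
grip_force: 60.4
```

```bash
python3 st.py
```

```text
25.08 p [0.5564 0.0823 0.1344] tool-y 53.17 F [-1.68  1.14  5.93] T [ 0.272  0.327 -0.144] w 0.0423 q6 0.789 e6 0.935
```

Request:
{"method": "move_arm", "body": {"rows": [[0, 0, 0, 0.7, 0], [0, 0, 0, 0.7, 0], [0, 0, 0, 0.7, 0], [0, 0, 0, 0, 0]]}}

```text
t: 25.42
tool_pos: [0.5564, 0.0823, 0.1343]
tcp_rot: [0.401, 0.916, 0.001, 0.001]
wrist_force: [-1.2, 1.4, 6.4]
width: 0.0423
grip_force: 60.4
```

```bash
python3 st.py
```

```text
25.42 p [0.5564 0.0823 0.1343] tool-y 42.67 F [-1.16  1.45  6.39] T [ 0.279  0.226 -0.042] w 0.0423 q6 0.973 e6 0.934
```

Request:
{"method": "move_arm", "body": {"rows": [[0, 0, 0, 0.7, 0], [0, 0, 0, 0.7, 0], [0, 0, 0, 0.7, 0], [0, 0, 0, 0, 0]]}}

```text
t: 25.75
tool_pos: [0.5565, 0.0823, 0.1344]
tcp_rot: [0.484, 0.875, 0.001, 0.001]
wrist_force: [-0.5, 1.6, 5.5]
width: 0.0424
grip_force: 60.4
```

```bash
python3 st.py
```

```text
25.75 p [0.5565 0.0823 0.1344] tool-y 32.16 F [-0.5   1.57  5.5 ] T [ 0.302  0.218 -0.125] w 0.0424 q6 1.156 e6 0.933
```

Request:
{"method": "move_arm", "body": {"rows": [[0, 0, 0, 0.7, 0], [0, 0, 0, 0.7, 0]]}}

```text
t: 25.92
tool_pos: [0.5565, 0.0824, 0.1344]
tcp_rot: [0.535, 0.845, 0.001, 0.001]
wrist_force: [-1.0, 1.8, 5.6]
width: 0.0423
grip_force: 60.4
```

```bash
python3 st.py
```

```text
25.92 p [0.5565 0.0824 0.1344] tool-y 25.25 F [-0.96  1.79  5.6 ] T [0.317 0.216 0.113] w 0.0423 q6 1.277 e6 -1.31
```

Request:
{"method": "move_arm", "body": {"rows": [[0, 0, 0, 0.7, 0], [0, 0, 0, 0.7, 0]]}}

```text
t: 26.08
tool_pos: [0.5565, 0.0824, 0.1344]
tcp_rot: [0.586, 0.81, 0.001, 0.001]
wrist_force: [-0.9, 2.7, 6.6]
width: 0.0426
grip_force: 60.4
```

```bash
python3 st.py
```

```text
26.08 p [0.5565 0.0824 0.1344] tool-y 18.23 F [-0.93  2.71  6.57] T [0.392 0.196 0.111] w 0.0426 q6 1.399 e6 -1.059
```

Request:
{"method": "move_arm", "body": {"rows": [[0, 0, 0, 0.7, 0]]}}

```text
t: 26.17
tool_pos: [0.5565, 0.0824, 0.1344]
tcp_rot: [0.611, 0.792, 0.001, 0.001]
wrist_force: [-1.5, 1.9, 6.3]
width: 0.0417
grip_force: 60.5
```

```bash
python3 st.py
```

```text
26.17 p [0.5565 0.0824 0.1344] tool-y 14.73 F [-1.5   1.91  6.34] T [0.344 0.271 0.227] w 0.0417 q6 1.46 e6 -1.0
```

Request:
{"method": "move_arm", "body": {"rows": [[0, 0, 0, 0.6, 0]]}}

```text
t: 26.25
tool_pos: [0.5566, 0.0824, 0.1345]
tcp_rot: [0.631, 0.776, 0.001, 0.001]
wrist_force: [-0.2, 1.4, 6.6]
width: 0.0424
grip_force: 60.5
```

```bash
python3 st.py
```

```text
26.25 p [0.5566 0.0824 0.1345] tool-y 11.73 F [-0.23  1.42  6.56] T [0.357 0.254 0.274] w 0.0424 q6 1.513 e6 -0.63
```

Request:
{"method": "move_arm", "body": {"rows": [[0, 0, 0, 0.6, 0]]}}

```text
t: 26.33
tool_pos: [0.5566, 0.0824, 0.1345]
tcp_rot: [0.651, 0.759, 0.001, 0.001]
wrist_force: [-0.5, 2.4, 6.8]
width: 0.0422
grip_force: 60.4
```

```bash
python3 st.py
```

```text
26.33 p [0.5566 0.0824 0.1345] tool-y 8.76 F [-0.46  2.39  6.81] T [0.359 0.157 0.272] w 0.0422 q6 1.565 e6 -0.753
```

Request:
{"method": "move_arm", "body": {"rows": [[0, 0, 0, 0.6, 0]]}}

```text
t: 26.42
tool_pos: [0.5566, 0.0824, 0.1345]
tcp_rot: [0.671, 0.742, 0.001, 0.001]
wrist_force: [-0.3, 2.3, 6.5]
width: 0.0422
grip_force: 60.4
```

```bash
python3 st.py
```

```text
26.42 p [0.5566 0.0824 0.1345] tool-y 5.76 F [-0.32  2.31  6.47] T [0.325 0.217 0.243] w 0.0422 q6 1.617 e6 -0.784
```

The torque has levelled off at about 0.26 N·m, so the clutch began slipping roughly 6–9° ago. I'll add about 13° for margin, then let go and rise.

Request:
{"method": "move_arm", "body": {"rows": [[0, 0, 0, 0.7, 0], [0, 0, 0, 0.7, 0], [0, 0, 0, 0.7, 0], [0, 0, 0, 0.5, 0]]}}

```text
t: 26.75
tool_pos: [0.5566, 0.0824, 0.1345]
tcp_rot: [0.751, 0.661, 0.001, 0.001]
wrist_force: [-0.2, 1.2, 6.4]
width: 0.0426
grip_force: 60.3
```

```bash
python3 st.py
```

```text
26.75 p [0.5566 0.0824 0.1345] tool-y -7.27 F [-0.19  1.15  6.36] T [0.402 0.106 0.196] w 0.0426 q6 1.844 e6 -0.311
```

Request:
{"method": "move_arm", "body": {"rows": [[0, 0, 0, 0, 0], [0, 0, 0, 0, 1], [0, 0, 0, 0, 1], [0, 0, 0, 0, 1], [0, 0, 0, 0, 1], [0, 0, 0, 0, 1], [0, 0, 0, 0, 1], [0, 0, -0.5, 0, 1], [0, 0, -1, 0, 1], [0, 0, -1, 0, 1], [0, 0, -1, 0, 1], [0, 0, -0.5, 0, 1], [0, 0, 0, 0, 1], [0, 0, 0, 0, 1]]}}

```text
t: 27.92
tool_pos: [0.5563, 0.082, 0.2534]
tcp_rot: [0.75, 0.662, 0.001, 0.0]
wrist_force: [0.4, 0.5, -0.3]
width: 0.0856
grip_force: 0.0
```

```bash
python3 m5.py 4; python3 - <<'E'
from h import *
c,p,d=snap("wrist","w8");P=cloud(c,d);J=jig(P);h,s,v=cv2.split(cv2.cvtColor(p,cv2.COLOR_BGR2HSV))
m=(h>=3)&(h<20)&(s>110)&(v>50)&(abs(J[...,2]-.057)<.006)&(J[...,0]<0)
Q=J[m];print("batten y",np.percentile(Q[:,1],[1,99]).round(4),"z",np.median(Q[:,2]).round(4))
for y in(-.11,-.09,.03,.045):
    k=abs(Q[:,1]-y)<.004
    if k.sum()>8: print(y,np.percentile(Q[k,0],[1,99]).round(4))
E
```

```text
tcp jig [-0.0342 -0.0374  0.2534] [ 0.37  0.5  -0.31]
top tab 101 [213.4 156.3] [0.0499 0.0821 0.0698]
scene cap 37 [250.4 183.1] [-0.0333 -0.0353  0.144 ]
scene tab 112 [275.8 234.2] [0.0541 0.0812 0.0695]
tab [0.0516 0.0815 0.0637] gap 0.0012
batten y [-0.1265  0.051 ] z 0.0584
-0.11 [-0.0573 -0.011 ]
-0.09 [-0.0577 -0.0102]
0.03 [-0.0572 -0.0103]
0.045 [-0.0574 -0.0104]
```

View pics/w8.png

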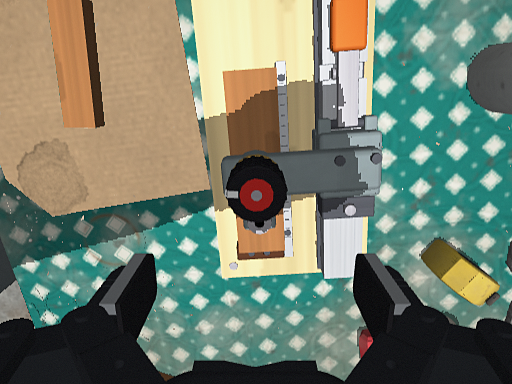

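The final view shows the batten still against the fence and end stop (x to -10.4, y from -126.5), the carriage at its stop, the tab down at (350,22), and the knob mark turned round to (233,193). Slip is estimated at 0.33–0.38 rad. Nothing is being touched, so I'll hand it in.

```bash
python3 -c "
from bench import *
print(close_job())"
```

```text
the job is handed in; nothing more can be done
None
```

I handed the job in at about 28 s, with no result reported back: the batten is seated and clamped, the carriage is at its stop with the latch down, and the clutch has slipped about 0.35 rad, estimated from the wrist torque because I could not see the collar mark.

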